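# Close-pack hex-bar blanks in the pack-out tray

## Task

Take the two aluminium hex blanks out of the sloping rack and stand them upright in the blue tray, nested honeycomb-fashion against the two already there so that the four make a zigzag strip with their flat faces touching, and set them down gently rather than dropping them. Then slide the tray's orange-tabbed keeper up until it rests against the last blank. Do not tip the blanks already in the tray and leave everything else on the bench where it is.

Things in the scene. Friction and masses are not known exactly. Their poses are not given: they have to be found in the camera images.
- blank_a: Aluminium hexagonal-bar blank, 50 mm across flats, 57.7 across corners, 80 long, about 0.47 kg, dark dot on top. Origin: centre of its lower end; z along the bar to the dotted end; x points at a corner, y at a flat. Starts in the rack pocket on the rack's -y side, z leaning about 30 degrees from vertical towards the rack's front (-x), its lowest 22 mm in the pocket, its y along the rack's y.
- blank_b: Aluminium hexagonal-bar blank, 50 mm across flats, 57.7 across corners, 80 long, about 0.47 kg, dark dot on top. Origin: centre of its lower end; z along the bar to the dotted end; x points at a corner, y at a flat. Starts in the rack pocket on the rack's +y side, leaning the same way.
- packed_far: Aluminium hexagonal-bar blank, 50 mm across flats, 57.7 across corners, 80 long, about 0.47 kg, dark dot on top. Origin: centre of its lower end; z along the bar to the dotted end; x points at a corner, y at a flat. Loose in the tray: row on the tray's +x side, a flat against the +y end wall, a corner towards the +x wall.
- packed_near: Aluminium hexagonal-bar blank, 50 mm across flats, 57.7 across corners, 80 long, about 0.47 kg, dark dot on top. Origin: centre of its lower end; z along the bar to the dotted end; x points at a corner, y at a flat. Loose in the tray: row on its -x side, 25 mm further from the end wall than packed_far, touching it flat to flat.
- tray: Blue tray, black lining, fixed, 115 x 232 mm outside, 103 (x) x 220 (y) inside, floor 6 thick, walls 16 high over the floor. Origin: centre of its underside; y along it towards the end wall the pack rests on, x across, away from the robot. The zigzag goes on towards -y, pitch 50 in a row, rows 43.3 apart: next place in the +x row, last place in the -x row; either blank in either. Full strip: 125 mm.
- keeper (a joint): Keeper: sliding aluminium cross bar, 14 mm thick (y), top 25 mm over the tray floor, as wide as the tray, with an orange tab. Position in m along the tray's +y: 0 is pulled back (starts 0 to 0.025), 0.073 is where its face meets a tight four-blank strip, 0.085 the slide's stop. About 2.5 N moves it; it stays where left.
- keeper_tab (a point): Centre of the top of the keeper's orange tab: 14 mm thick (tray y), 32 wide (tray x), top 69 mm above the tray floor, standing 45 mm high on a flat arm behind the bar, its centre 37 mm behind (-y) the face that meets the blanks and 30 mm to the +x side of the tray's middle.
- rack: Fixed grey rack on a dark base 120 x 174 mm, about 95 high: a board sloping 28 degrees, low side at its front (-x, roughly towards the robot), with two open pockets 22 mm deep, 62 x 53.5, 90 mm apart along y, the wall between them 36 thick. Origin: centre of the base's underside, z up.
- brass_bar: Bystander: loose upright round brass bar stub, 38 mm diameter, 55 mm tall; origin under its centre. It stands beside the tray on the side away from the robot (-x is towards the robot).
- screwdriver: Bystander: red-handled screwdriver, 200 mm long, lying loose in front of the rack; origin under its middle.
- wrench: Bystander: steel spanner, 190 mm long, lying loose on the -y side of the bench; origin under its middle.
- oil_bottle: Bystander: white bottle with yellow label and red cap, 52 mm diameter, 130 mm tall, standing loose in front of the work; origin under its centre.
Mind the look-alikes: they are no part of the job. Leave any pink look-alike of the blank_a alone.

How it is judged:
By the outcome, as a careful person would: the job done as asked, in the order asked, and still so for the second after the job is handed in, with the robot touching nothing.
It also fails if it takes over 66 s, if anything falls off the work surface, if the arm or the gripper's body presses on something with over 40 N, if the wrist force passes 120 N, or if a joint passes its speed limit or range.

## Robot

A 6-joint arm with a two-finger parallel gripper is mounted at the origin on the work surface. World frame = base frame: x ahead of the robot, y to its left, z up, the work surface at z = 0. Lengths are in m, angles in rad, forces in N, time in s.
With the tool pointing down it reaches from about 0.325 to 0.9 m from the base axis. Payload 3.5 kg.
Tool frame: the origin (TCP) lies on the mounting face of the last link; the fingertips stand 173 mm ahead of it and the grasp point (between the pads) lies 155 mm ahead of it; z points along the fingers, y is the direction in which the jaws open and shut (so a half turn about z gives the same grasp; the last joint's range is limited). The gripper opens to 85 mm and grips with 20 to 120 N. Pads are 22 mm wide; open, the fingers measure 114 mm over their backs; the gripper's body (76 mm by 85 mm) begins 54 mm behind the grasp point. The pads swing forward as they close: fully open they stand 13 mm farther back than shut.
Start: joints at [1.001, 0.276, -0.026, 1.268, 0, 1.467], TCP at [0.281, 0.558, 0.405] pointing down, gripper open.
Joint ranges: [-3.12, 3.12], [-0.85, 1.88], [-1.08, 1.24], [-1.95, 2.15], [-1.57, 1.53], [-3.14, 3.14]. Speed limits (rad/s): [2.57, 2.57, 3.14, 3.14, 3.14, 3.14].

## Interface

Orientations are given as [roll, pitch, yaw] about the fixed x, y, z axes, in that order (R = Rz(yaw) Ry(pitch) Rx(roll)).
In Python, from station import telemetry, get_image, bot, cut_out, spot_point gives the robot as it stands.
- The arm moves only by the tool jog_arm, never from a script. Its argument "steps" is a list of rows, each an object of numbers: "ax", "ay", "az": the turn, a rotation vector about the tool's x, y, z in degrees; "x", "y", "z": the shift along the tool's x, y, z in cm; "gripper": the opening in per cent of the stroke, from 0 (shut) to 100 (fully open). In form: [{"ax": .., "ay": .., "az": .., "x": .., "y": .., "z": .., "gripper": ..}, ...]. A call has 1 to 12 rows; each row is the pose to reach, as a shift and turn from the pose commanded when the call began, along the tool's axes at that moment; what a row does not reach only later rows make up. A row lasts 1/8 s, in which the tool goes at most 62.5 mm and 10.7 degrees, less where a joint would pass 70% of its speed; a pose out of reach is approached as far as the arm can. A call with a gripper value outside its range is refused whole. The fingers move at their own pace and stop on an object; "force" is the grip in N (left out, the last holds). Time passes only in rows, so rows that repeat a pose let the fingers close. It gives the time, the measured TCP pose, the force and the opening at its end, in the units of the state.
- telemetry.observe(): the state, without advancing time (a new reading comes with each control period).
- get_image(name): name is "side" or "top" or "wrist"; returns a dict with "image" (420x560x3 uint8, red, green, blue), "depth" (420x560 float32, m along the optical axis (not along the pixel's ray), 0 where there is no reading), "camera_matrix" (3x3 intrinsics, pixels), "k1" (the pictures are not rectified: a ray, as slopes to the right and down, at radius r is drawn at 1 + k1 r^2 times it, then the intrinsics apply), "R" (3x3) and "t" (3): a world point X has camera coordinates R X + t. Camera axes: x right, y down, z forward; pixel columns grow to the right and rows downward; lengths in m; the calibration is good to about 2 mm. A picture is of the moment at which its call begins.
- bot.finish_job(): hands the job in, once; it reports no verdict.
Trained networks look in a picture, given as the dict that the camera call returned (one of the last four; its "shot" number tells which), for a name from the list of things; names that differ only in an ending like _2 or _b are one class to them, and where a whole thing is asked for, a point or a joint stands for the part that bears it (a point fixed in the world has none). Each returns a list of dicts, best first, with "score" (0 to 1); they miss things now and then, are a little off and sometimes report something else, mostly with a low value. They report only what shows in the picture. A call takes as long as a camera call. They do not tell look-alikes from the thing itself.
- cut_out(query, picture): "pixels" (420x560 bool, what is visible of it) and "bbox" ([left, top, width, height] in pixels, round what is visible of it).
- spot_point(query, picture): "uv" ([column, row] in pixels: a listed point, or the origin of a listed thing).
The state is a dict: "t": time; "joint_pos": joint angles; "joint_velocities": joint speeds; "tau": joint torques, N m; "tcp_pos": TCP position; "tool_rot": TCP orientation; "ft_force": force on the tool from outside, world axes, zero at the start; "ft_torque": the same for the moment, N m; "grip_width": finger opening in m.
Only numpy, scipy, OpenCV 4.12 (cv2) and the standard library are available. Lean on these libraries where they do the work, as an engineer would, in place of code of your own. Each camera call takes 0.05 s, during which the arm holds its last target. There are 200 camera calls.

## Working session

There is one attempt and no reset: what is moved stays moved. The work goes in short steps, Python scripts to look and compute and a tool call to move; the robot and the scene stay as the last step left them, time stands still between calls to the robot, and variables do not carry over. Pictures are saved under pics/ and viewed, on a budget of 10 in all, crops included, one or two more only if the job needs it, and the job is handed in when it is done.

Besides the shell and the picture viewer there is one more tool, called after "Request:" as name(argument=value, ...), one argument or row to a line, values as JSON. jog_arm: Moves the arm, as the interface text tells. Its arguments: {"type":"object","properties":{"steps":{"type":"array","items":{"type":"object","properties":{"ax":{"type":"number"},"ay":{"type":"number"},"az":{"type":"number"},"x":{"type":"number"},"y":{"type":"number"},"z":{"type":"number"},"gripper":{"type":"number"}}}},"force":{"type":"number"}},"required":["steps"]}

```bash
ls; mkdir -p pics
cat > h.py <<'E'
import numpy as np, cv2
from scipy.spatial.transform import Rotation as Ro
from station import telemetry, get_image, bot, cut_out, spot_point
def save(n,p): cv2.imwrite('pics/'+n,cv2.cvtColor(p,cv2.COLOR_RGB2BGR))
def cloud(p):
    K=p['camera_matrix'];v,u=np.mgrid[0:420,0:560]
    a=(u-K[0,2])/K[0,0];b=(v-K[1,2])/K[1,1];x,y=a.copy(),b.copy()
    for _ in range(8):
        s=1+p['k1']*(x*x+y*y);x=a/s;y=b/s
    d=p['depth'];c=np.stack([x*d,y*d,d],-1)
    w=(c-p['t'])@p['R'];w[d<=0]=np.nan
    return w
def proj(p,X):
    c=np.asarray(X)@p['R'].T+p['t'];x=c[...,0]/c[...,2];y=c[...,1]/c[...,2];s=1+p['k1']*(x*x+y*y);K=p['camera_matrix']
    return np.stack([K[0,0]*x*s+K[0,2],K[1,1]*y*s+K[1,2]],-1)
E
python3 - <<'E'
from h import *
s=telemetry.observe();print({k:np.round(v,3) for k,v in s.items()})
for n in ['top','side']:
    p=get_image(n);w=cloud(p);np.savez(n,w=w,im=p['image']);save(n+'0.png',p['image'])
    print(n,p['k1'],-p['R'].T@p['t'])
    for q in ['blank_a','tray','keeper','rack','brass_bar','screwdriver','wrench','oil_bottle']:
        for r in cut_out(q,p)[:6]:
            m=r['pixels'];print(q,round(r['score'],2),r['bbox'],np.nanmedian(w[m],0).round(3),np.nanmax(w[m][:,2]).round(3))
    for r in spot_point('keeper_tab',p)[:2]:
        u,v=map(int,r['uv']);print('tab',r['score'],u,v,w[v,u].round(3))
E
```

```text
pics
{'t': np.float64(0.0), 'joint_pos': array([ 1.001,  0.277, -0.028,  1.268, -0.   ,  1.467]), 'joint_velocities': array([ 0.001, -0.   , -0.   , -0.001, -0.   ,  0.001]), 'tau': array([ 0.0000e+00, -4.4551e+01,  2.9520e+01,  1.6000e-02, -0.0000e+00,
       -0.0000e+00]), 'tcp_pos': array([0.281, 0.558, 0.404]), 'tool_rot': array([-3.139, -0.   ,  2.675]), 'ft_force': array([-0.029, -0.589,  0.061]), 'ft_torque': array([ 0.039, -0.009, -0.011]), 'grip_width': np.float64(0.086)}
top 0.0025890001191898357 [ 0.49493228 -0.08208757  1.02493777]
blank_a 0.91 [320.3, 183.7, 27.1, 38.6] [ 0.574 -0.171  0.122] 0.14
blank_a 0.91 [414.6, 135.1, 25.9, 33.3] [ 0.685 -0.394  0.048] 0.055
blank_a 0.72 [362.7, 187.1, 30.5, 36.0] [ 0.564 -0.258  0.122] 0.14
blank_a 0.6 [322.2, 99.6, 39.5, 34.8] [ 0.767 -0.208  0.048] 0.055
tray 0.66 [131.2, 192.4, 110.8, 62.4] [0.546 0.12  0.008] 0.079
keeper 0.86 [214.3, 207.7, 26.7, 39.7] [0.551 0.057 0.032] 0.079
rack 0.65 [309.7, 165.8, 88.8, 60.1] [ 0.611 -0.217  0.069] 0.128
brass_bar 0.73 [161.4, 156.0, 19.1, 20.3] [0.668 0.174 0.054] 0.059
brass_bar 0.25 
[... 515 characters left out ...]
62 [285.0, 222.3, 35.6, 32.5] [ 0.568 -0.183  0.117] 0.139
blank_a 0.53 [201.0, 148.7, 21.8, 33.0] [0.529 0.194 0.063] 0.089
tray 0.89 [196.0, 156.0, 66.9, 64.3] [0.544 0.114 0.007] 0.076
keeper 0.97 [221.1, 189.1, 38.4, 23.2] [0.544 0.055 0.031] 0.076
rack 0.74 [283.9, 223.6, 79.4, 87.9] [ 0.571 -0.26   0.045] 0.13
brass_bar 0.49 [255.3, 143.4, 11.8, 22.4] [0.666 0.168 0.04 ] 0.057
screwdriver 0.67 [245.2, 266.0, 41.8, 75.8] [ 0.431 -0.259  0.022] 0.028
wrench 0.92 [296.7, 335.6, 82.1, 64.5] [ 0.487 -0.42   0.007] 0.011
wrench 0.35 [220.6, 191.2, 38.5, 17.5] [0.545 0.054 0.03 ] 0.076
oil_bottle 0.92 [200.2, 202.8, 22.8, 42.8] [ 0.425 -0.01   0.075] 0.131
tab 0.91 249 193 [0.553 0.031 0.075]
```

Run:
```python
from h import *
d=np.load('top.npz');im=d['im'][85:295,110:470]
save('t1.png',cv2.resize(im,(800,467),interpolation=cv2.INTER_CUBIC))
w=d['w']
# blank tops: fit plane
for n,b in [('+y',(320,184,27,39)),('-y',(363,187,30,36))]:
    u,v,a,c=b;q=w[v:v+c,u:u+a].reshape(-1,3);q=q[(q[:,2]>.09)];print(n,len(q),q.min(0).round(3),q.max(0).round(3))
q=w[180:265,125:250];m=q[...,2]>.075
import scipy.ndimage as nd
l,k=nd.label(m)
for i in range(1,k+1):
    z=q[l==i]
    if len(z)>15: print(len(z),z.mean(0).round(4),z.min(0).round(3),z.max(0).round(3))
```

```text
+y 705 [ 0.536 -0.207  0.091] [ 0.613 -0.148  0.14 ]
-y 746 [ 0.531 -0.302  0.09 ] [ 0.605 -0.234  0.14 ]
1032 [0.5588 0.2189 0.0859] [0.509 0.185 0.075] [0.611 0.257 0.091]
```

View pics/t1.png

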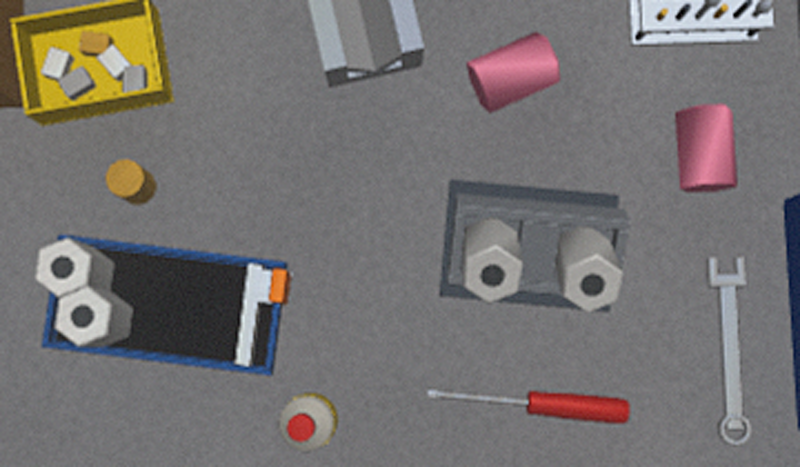

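The blanks to take stand in the rack, at crop pixels (492,262) and (590,270), which is full-image (331,203) and (375,206). The candidates that could be confused with them are the two pink cylinders lying at (515,72) and (705,148), and the two packed blanks in the tray at (63,266) and (84,316). By colour and rack position I choose the two silver ones in the rack. Next I fit their poses.

```bash
cat >> h.py <<'E'
def dots(w,im,boxes):
    """dark dot on top of each blank -> (centre, plane normal of top, n)"""
    out=[]
    for (u,v,a,c) in boxes:
        W=w[v:v+c,u:u+a];g=im[v:v+c,u:u+a].max(-1)
        out.append((W,g))
    return out
def topface(P,n0,zmax_tol=.004):
    """RANSAC-free plane of highest face along n0; returns centroid, normal, pts"""
    P=P[np.isfinite(P).all(1)];h=P@n0;hm=np.percentile(h,97)
    n=n0
    for _ in range(3):
        h=P@n;hm=np.percentile(h,95);q=P[abs(h-hm)<zmax_tol];hm=np.median(q@n);q=P[abs(P@n-hm)<zmax_tol]
        c=q.mean(0);nn=np.linalg.svd(q-c)[2][2];n=nn*np.sign(nn@n0)
    return c,n,q
def rect_yaw(xy):
    (c,(a,b),t)=cv2.minAreaRect(xy.astype(np.float32)*1000);return np.array(c)/1000,a,b,t
E
python3 - <<'E'
from h import *
n0=np.array([-.5,.04,.866])
bx={'top':[(312,180,42,46),(356,183,42,46),(120,185,45,35),(128,205,52,45)],'side':[(280,218,44,40),(303,248,42,42)]}
for cam in ['top','side']:
    d=np.load(cam+'.npz');w=d['w'];im=d['im'].astype(int)
    for i,(u,v,a,c) in enumerate(bx[cam]):
        W=w[v:v+c,u:u+a].reshape(-1,3);I=im[v:v+c,u:u+a].reshape(-1,3)
        n=n0 if i<2 else np.array([0,0,1.]);n=n/np.linalg.norm(n)
        W2=W[W[:,2]>(.085 if i<2 else .07)]
        c0,n1,q=topface(W2,n)
        near=(abs((W-c0)@n1)<.005)&(np.linalg.norm(W-c0,axis=1)<.02)&(I.max(1)<90)
        print(cam,i,'cent',c0.round(4),'n',n1.round(3),len(q),'dot',W[near].mean(0).round(4),near.sum())
    blue=(im[...,2]>im[...,0]+35)&(im[...,2]>im[...,1]+20)
    m=blue&(w[...,2]>.015)&(w[...,2]<.028)&(w[...,1]>0)&(w[...,1]<.3)&(abs(w[...,0]-.55)<.15)
    q=w[m];print(cam,'tray rect',rect_yaw(q[:,:2]),len(q),q[:,2].mean())
    org=(im[...,0]>180)&(im[...,2]<90)&(im[...,1]<150)&(abs(w[...,1]-.03)<.05)&(w[...,2]>.07)&(abs(w[...,0]-.56)<.05)
    print('tab',w[org].mean(0).round(4),org.sum())
    r=(w[...,2]>.006)&(w[...,2]<.03)&(abs(w[...,0]-.61)<.1)&(abs(w[...,1]+.217)<.12)
    print('rack',rect_yaw(w[r][:,:2]))
E
```

```text
top 0 cent [ 0.5613 -0.1713  0.1266] n [-0.459  0.05   0.887] 494 dot [ 0.5607 -0.1704  0.1269] 74
top 1 cent [ 0.5499 -0.2599  0.1264] n [-0.468  0.077  0.88 ] 501 dot [ 0.5494 -0.2599  0.1267] 73
top 2 cent [0.5796 0.2271 0.0863] n [-0.001  0.007  1.   ] 542 dot [0.5835 0.2311 0.0867] 66
top 3 cent [0.5483 0.2167 0.0863] n [ 0.002 -0.     1.   ] 721 dot [0.5374 0.2123 0.0868] 61
top tray rect (array([0.54908258, 0.15018762]), 232.47862243652344, 114.53639221191406, 81.3231201171875) 653 0.022204788747848
tab [0.5611 0.029  0.0753] 83
rack (array([ 0.61425372, -0.2340022 ]), 221.99713134765625, 176.19589233398438, 75.88744354248047)
side 0 cent [ 0.5596 -0.1822  0.1252] n [-0.468  0.059  0.882] 462 dot [ 0.5596 -0.1733  0.1248] 64
side 1 cent [ 0.549  -0.2614  0.1249] n [-0.462  0.04   0.886] 480 dot [ 0.5489 -0.2593  0.1254] 83
side tray rect (array([0.54805981, 0.15002512]), 233.1330108642578, 114.60662841796875, 81.38478088378906) 233 0.020850004360410207
tab [0.56   0.0299 0.074 ] 27
rack (array([ 0.59744073, -0.22125208]), 174.80838012695312, 120.69114685058594, 82.94083404541016)
```

```bash
cat >> h.py <<'E'
RY=np.radians(-7.1);TY=np.radians(-8.65);LEAN=np.radians(28)
yr=np.array([-np.sin(RY),np.cos(RY),0]);xr=np.array([np.cos(RY),np.sin(RY),0])
xt=np.array([np.cos(TY),np.sin(TY),0]);yt=np.array([-np.sin(TY),np.cos(TY),0])
nb=-np.sin(LEAN)*xr+np.array([0,0,np.cos(LEAN)])
def frame(z,y): return np.stack([np.cross(y,z),y,z],1)
R_pick=frame(-nb,yr)
def R_down(deg): # tool y at angle deg in tray frame
    a=TY+np.radians(deg);return frame(np.array([0,0,-1.]),np.array([np.cos(a),np.sin(a),0]))
def rel(p,R):
    s=telemetry.observe();R0=Ro.from_euler('xyz',s['tool_rot']);d=R0.inv().apply(np.asarray(p)-s['tcp_pos'])*100
    r=(R0.inv()*Ro.from_matrix(R)).as_rotvec(degrees=True)
    print('x y z cm',d.round(2),'turn',r.round(2),'dist',np.linalg.norm(d).round(1),np.linalg.norm(r).round(1))
def st():
    s=telemetry.observe();print('t',round(float(s['t']),2),'q',s['joint_pos'].round(2),'tcp',s['tcp_pos'].round(4),'rot',np.degrees(s['tool_rot']).round(2),'F',s['ft_force'].round(1),'M',s['ft_torque'].round(2),'w',round(float(s['grip_width']),4));return s
B=np.array([.5603,-.1710,.1262]);A=np.array([.5493,-.2597,.1262])
NEXT=np.array([.5760,.1817]);LAST=np.array([.5299,.1629])
E
python3 -c "
from h import *
rel(B+.25*nb,R_pick)"
```

```text
x y z cm [-46.68 -56.5    5.78] turn [ -4.8  -27.72 -19.25] dist 73.5 34.1
```

Request:
jog_arm(
  steps=[
    {"x":-46.7,"y":-56.5,"z":5.8,"ax":-4.8,"ay":-27.7,"az":-19.25,"gripper":100},
    {"x":-46.7,"y":-56.5,"z":5.8,"ax":-4.8,"ay":-27.7,"az":-19.25},
    {"x":-46.7,"y":-56.5,"z":5.8,"ax":-4.8,"ay":-27.7,"az":-19.25},
    {"x":-46.7,"y":-56.5,"z":5.8,"ax":-4.8,"ay":-27.7,"az":-19.25},
    {"x":-46.7,"y":-56.5,"z":5.8,"ax":-4.8,"ay":-27.7,"az":-19.25},
    {"x":-46.7,"y":-56.5,"z":5.8,"ax":-4.8,"ay":-27.7,"az":-19.25},
    {"x":-46.7,"y":-56.5,"z":5.8,"ax":-4.8,"ay":-27.7,"az":-19.25},
    {"x":-46.7,"y":-56.5,"z":5.8,"ax":-4.8,"ay":-27.7,"az":-19.25},
    {"x":-46.7,"y":-56.5,"z":5.8,"ax":-4.8,"ay":-27.7,"az":-19.25},
    {"x":-46.7,"y":-56.5,"z":5.8,"ax":-4.8,"ay":-27.7,"az":-19.25},
    {"x":-46.7,"y":-56.5,"z":5.8,"ax":-4.8,"ay":-27.7,"az":-19.25},
    {"x":-46.7,"y":-56.5,"z":5.8,"ax":-4.8,"ay":-27.7,"az":-19.25},
  ],
)

```text
invalid input at $.steps[1]: expected keys ax, ay, az, x, y, z, gripper
```

Request:
jog_arm(
  steps=[
    {"x":-46.7,"y":-56.5,"z":5.8,"ax":-4.8,"ay":-27.7,"az":-19.25,"gripper":100},
    {"x":-46.7,"y":-56.5,"z":5.8,"ax":-4.8,"ay":-27.7,"az":-19.25,"gripper":100},
    {"x":-46.7,"y":-56.5,"z":5.8,"ax":-4.8,"ay":-27.7,"az":-19.25,"gripper":100},
    {"x":-46.7,"y":-56.5,"z":5.8,"ax":-4.8,"ay":-27.7,"az":-19.25,"gripper":100},
    {"x":-46.7,"y":-56.5,"z":5.8,"ax":-4.8,"ay":-27.7,"az":-19.25,"gripper":100},
    {"x":-46.7,"y":-56.5,"z":5.8,"ax":-4.8,"ay":-27.7,"az":-19.25,"gripper":100},
    {"x":-46.7,"y":-56.5,"z":5.8,"ax":-4.8,"ay":-27.7,"az":-19.25,"gripper":100},
    {"x":-46.7,"y":-56.5,"z":5.8,"ax":-4.8,"ay":-27.7,"az":-19.25,"gripper":100},
    {"x":-46.7,"y":-56.5,"z":5.8,"ax":-4.8,"ay":-27.7,"az":-19.25,"gripper":100},
    {"x":-46.7,"y":-56.5,"z":5.8,"ax":-4.8,"ay":-27.7,"az":-19.25,"gripper":100},
    {"x":-46.7,"y":-56.5,"z":5.8,"ax":-4.8,"ay":-27.7,"az":-19.25,"gripper":100},
    {"x":-46.7,"y":-56.5,"z":5.8,"ax":-4.8,"ay":-27.7,"az":-19.25,"gripper":100},
  ],
)

```text
t: 2.5
tcp_pos: [0.4441, -0.1593, 0.3471]
tool_rot: [-3.141, 0.489, 3.016]
ft_force: [-0.1, 0.3, 0.2]
grip_width: 0.0855
```

Run:
```python
from h import *
st();rel(B+.25*nb,R_pick)
p=get_image('wrist');w=cloud(p);save('w1.png',p['image']);im=p['image'].astype(int)
for nm,X in [('B',B),('A',A)]:
    u,v=proj(p,X);print(nm,'pred px',u,v)
    m=(np.linalg.norm(w-X,axis=-1)<.022)&(abs((w-X)@nb)<.006)
    c,n,q=topface(w[(np.linalg.norm(w-X,axis=-1)<.04)&(w[...,2]>.08)],nb)
    k=m&(im.max(-1)<90);print(k.sum(),'dot',w[k].mean(0).round(4),'cent',c.round(4),'n',n.round(3),len(q))
    if k.any():
        from cv2 import minAreaRect
```

```text
t 2.5 q [-0.53 -0.12 -0.64  0.59  0.18 -0.36] tcp [ 0.4441 -0.1593  0.3471] rot [-179.98   28.05  172.79] F [-0.1  0.3  0.2] M [0.08 0.36 0.01] w 0.0855
x y z cm [ 0.06  0.28 -0.02] turn [-0.08  0.05 -0.1 ] dist 0.3 0.1
B pred px 287.65924828904843 221.55079941088928
0 dot [nan nan nan] cent [ 0.5588 -0.1689  0.1243] n [-0.473  0.06   0.879] 3531
A pred px 169.88939014062717 221.88078331365764
3 dot [ 0.545  -0.2632  0.123 ] cent [ 0.5476 -0.2571  0.1242] n [-0.471  0.069  0.879] 3621<stdin>:8: RuntimeWarning: Mean of empty slice.
  ret = um.true_divide(
```

View pics/w1.png

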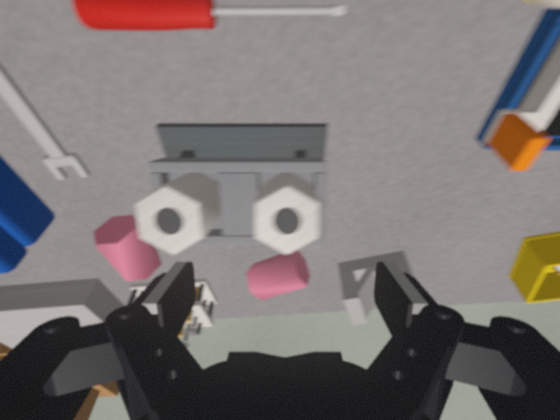

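The wrist view shows the silver blanks in the rack with dots at (287,221) and (169,221), on the predicted pixels; the pink look-alikes are at (128,248) and (278,277). I descend on blank_b.

```bash
sed -i 's/^B=.*/B=np.array([.5600,-.1706,.1257]);A=np.array([.549,-.2597,.1257])/' h.py; python3 -c "
from h import *
rel(B+.13*nb,R_pick)"
```

```text
x y z cm [ 0.35  0.78 11.94] turn [-0.44  0.14 -0.21] dist 12.0 0.5
```

```bash
python3 -c "
from h import *
st();rel(B+.25*nb,R_pick);rel(B+.13*nb,R_pick)"
```

```text
t 2.55 q [-0.53 -0.11 -0.63  0.59  0.18 -0.36] tcp [ 0.4457 -0.1633  0.3475] rot [-179.68   28.14  172.66] F [ 2.1 -4.3  0.2] M [-0.2   0.33 -0.08] w 0.0853
x y z cm [ 0.32  0.69 -0.06] turn [-0.44  0.14 -0.21] dist 0.8 0.5
x y z cm [ 0.35  0.78 11.94] turn [-0.44  0.14 -0.21] dist 12.0 0.5
```

Request:
jog_arm(
  steps=[
    {"x":0,"y":0,"z":3,"ax":0,"ay":0,"az":0,"gripper":100},
    {"x":0,"y":0,"z":3,"ax":0,"ay":0,"az":0,"gripper":100},
    {"x":0,"y":0,"z":3,"ax":0,"ay":0,"az":0,"gripper":100},
    {"x":0,"y":0,"z":3,"ax":0,"ay":0,"az":0,"gripper":100},
  ],
)

```text
t: 3.05
tcp_pos: [0.4581, -0.1579, 0.3213]
tool_rot: [-3.141, 0.49, 3.019]
ft_force: [-0.3, -0.8, 0.4]
grip_width: 0.0854
```

```bash
python3 -c "
from h import *
st();rel(B+.13*nb,R_pick)
p=get_image('wrist');print(proj(p,B),proj(p,A));w=cloud(p);np.savez('wr',w=w,im=p['image'])
im=p['image']
for X in (B,A):
  u,v=proj(p,X).astype(int);g=im[v-25:v+25,u-25:u+25].max(-1)
  l=cv2.connectedComponentsWithStats((g<110).astype(np.uint8))
  for s,c in zip(l[2][1:],l[3][1:]):
    if s[4]>60: print(c+[u-25,v-25],s)
st();rel(B+.13*nb,R_pick)
"
```

```text
t 3.05 q [-0.51 -0.06 -0.65  0.52  0.18 -0.34] tcp [ 0.4581 -0.1579  0.3213] rot [-179.96   28.07  172.96] F [-0.3 -0.8  0.4] M [ 0.09  0.44 -0.  ] w 0.0854
x y z cm [0.13 0.   9.09] turn [-0.01  0.07  0.06] dist 9.1 0.1
[283.61206426 233.74916111] [148.6302517  233.93034496]
[285.89861751 232.6390169 ] [ 13  11  30  28 651]
[150.56047198 232.58112094] [ 13  11  30  28 678]
t 3.1 q [-0.51 -0.06 -0.65  0.52  0.18 -0.34] tcp [ 0.4581 -0.158   0.3213] rot [-179.96   28.08  172.96] F [ 0.7 -0.4 -0.1] M [0.02 0.48 0.01] w 0.0854
x y z cm [0.13 0.01 9.09] turn [-0.02  0.08  0.05] dist 9.1 0.1
```

Request:
jog_arm(
  steps=[
    {"x":0.15,"y":0.1,"z":5,"ax":0,"ay":0,"az":0,"gripper":100},
    {"x":0.15,"y":0.1,"z":9.1,"ax":0,"ay":0,"az":0,"gripper":100},
    {"x":0.15,"y":0.1,"z":9.1,"ax":0,"ay":0,"az":0,"gripper":100},
    {"x":0.15,"y":0.1,"z":9.1,"ax":0,"ay":0,"az":0,"gripper":100},
    {"x":0.15,"y":0.1,"z":9.1,"ax":0,"ay":0,"az":0,"gripper":40},
    {"x":0.15,"y":0.1,"z":9.1,"ax":0,"ay":0,"az":0,"gripper":40},
    {"x":0.15,"y":0.1,"z":9.1,"ax":0,"ay":0,"az":0,"gripper":40},
    {"x":0.15,"y":0.1,"z":9.1,"ax":0,"ay":0,"az":0,"gripper":40},
    {"x":0.15,"y":0.1,"z":9.1,"ax":0,"ay":0,"az":0,"gripper":40},
    {"x":0.15,"y":0.1,"z":9.1,"ax":0,"ay":0,"az":0,"gripper":40},
  ],
  force=40,
)

```text
t: 4.35
tcp_pos: [0.4994, -0.1625, 0.2408]
tool_rot: [-3.141, 0.491, 3.018]
ft_force: [-3.7, 1.5, 6.2]
grip_width: 0.0497
```

```bash
python3 -c "
from h import *
s=st();R0=Ro.from_euler('xyz',s['tool_rot']);print('F tool',R0.inv().apply(s['ft_force']).round(1));rel(B+.13*nb,R_pick)"
```

```text
t 4.35 q [-0.47  0.12 -0.67  0.32  0.16 -0.31] tcp [ 0.4994 -0.1625  0.2408] rot [-179.97   28.12  172.92] F [-3.7  1.5  6.2] M [0.09 0.57 0.06] w 0.0497
F tool [ 0.5  1.  -7.3]
x y z cm [ 0.   -0.05  0.03] turn [-0.02  0.12  0.02] dist 0.1 0.1
```

Request:
jog_arm(
  steps=[
    {"x":0,"y":0,"z":-2,"ax":0,"ay":0,"az":0,"gripper":40},
    {"x":0,"y":0,"z":-6,"ax":0,"ay":0,"az":0,"gripper":40},
    {"x":0,"y":0,"z":-11,"ax":0,"ay":0,"az":0,"gripper":40},
    {"x":0,"y":0,"z":-11,"ax":0,"ay":0,"az":0,"gripper":40},
    {"x":0,"y":0,"z":-11,"ax":0,"ay":0,"az":0,"gripper":40},
  ],
  force=60,
)

```text
t: 4.97
tcp_pos: [0.447, -0.1556, 0.3351]
tool_rot: [3.141, 0.486, 3.017]
ft_force: [-0.8, 0.4, -5.3]
grip_width: 0.0495
```

```bash
python3 -c "
from h import *
st();rel([*NEXT-.02*yt[:2],.33],R_down(30))"
```

```text
t 4.97 q [-0.52 -0.1  -0.65  0.57  0.18 -0.35] tcp [ 0.447  -0.1556  0.3351] rot [179.96  27.83 172.86] F [-0.8  0.4 -5.3] M [ 0.13  0.99 -0.  ] w 0.0495
x y z cm [-7.33 33.07  4.47] turn [14.97 25.07 60.26] dist 34.2 67.0
```

Request:
jog_arm(
  steps=[
    {"x":-7.3,"y":33.1,"z":4.5,"ax":15,"ay":25,"az":60.2,"gripper":40},
    {"x":-7.3,"y":33.1,"z":4.5,"ax":15,"ay":25,"az":60.2,"gripper":40},
    {"x":-7.3,"y":33.1,"z":4.5,"ax":15,"ay":25,"az":60.2,"gripper":40},
    {"x":-7.3,"y":33.1,"z":4.5,"ax":15,"ay":25,"az":60.2,"gripper":40},
    {"x":-7.3,"y":33.1,"z":4.5,"ax":15,"ay":25,"az":60.2,"gripper":40},
    {"x":-7.3,"y":33.1,"z":4.5,"ax":15,"ay":25,"az":60.2,"gripper":40},
    {"x":-7.3,"y":33.1,"z":4.5,"ax":15,"ay":25,"az":60.2,"gripper":40},
    {"x":-7.3,"y":33.1,"z":4.5,"ax":15,"ay":25,"az":60.2,"gripper":40},
    {"x":-7.3,"y":33.1,"z":4.5,"ax":15,"ay":25,"az":60.2,"gripper":40},
    {"x":-7.3,"y":33.1,"z":4.5,"ax":15,"ay":25,"az":60.2,"gripper":40},
    {"x":-7.3,"y":33.1,"z":4.5,"ax":15,"ay":25,"az":60.2,"gripper":40},
    {"x":-7.3,"y":33.1,"z":4.5,"ax":15,"ay":25,"az":60.2,"gripper":40},
  ],
)

```text
t: 6.48
tcp_pos: [0.5737, 0.1615, 0.3311]
tool_rot: [3.139, 0.003, 1.944]
ft_force: [0.6, -0.0, -4.1]
grip_width: 0.0494
```

```bash
python3 -c "
from h import *
s=st();rel([*NEXT-.02*yt[:2],.33],R_down(30))
p=get_image('wrist');w=cloud(p);im=p['image'];save('w2.png',im)
F=np.array([.5835,.2311,.0867]);N=np.array([.5374,.2123,.0867])
print(proj(p,F),proj(p,N))
# grasp axis points in camera
print('tip axis', proj(p,s['tcp_pos']+Ro.from_euler('xyz',s['tool_rot']).apply([0,0,.13])), 'bottom',proj(p,s['tcp_pos']+Ro.from_euler('xyz',s['tool_rot']).apply([0,0,.21])))
"
```

```text
t 6.47 q [ 0.17  0.27 -0.19  1.1  -0.    1.36] tcp [0.5737 0.1615 0.3311] rot [179.86   0.19 111.4 ] F [ 0.6 -0.  -4.1] M [ 0.06  0.04 -0.  ] w 0.0494
x y z cm [ 0.07 -0.05  0.11] turn [0.14 0.19 0.05] dist 0.1 0.2
[333.89419271 139.13204164] [261.24274419 140.27188303]
tip axis [284.70757791 320.68238113] bottom [284.51051308 242.30893587]
```

View pics/w2.png

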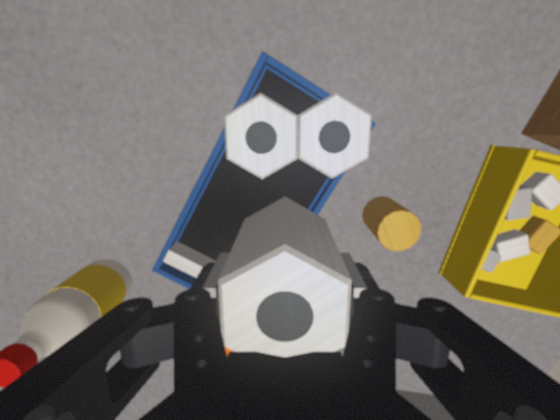

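The held blank's dot is at (285,316), on the tool axis. The packed dots are at (261,137) and (334,136), near their predictions. The strip slot is clear and the keeper is back. I lower beside the slot.

```bash
sed -i 's/^NEXT=.*/NEXT=np.array([.5757,.1817]);LAST=np.array([.5296,.1629])/' h.py; python3 -c "
from h import *
rel([*NEXT-.004*yt[:2],.235],R_down(30))"
```

```text
x y z cm [1.49 0.7  9.61] turn [0.14 0.19 0.05] dist 9.7 0.2
```

Request:
jog_arm(
  steps=[
    {"x":1.5,"y":0.7,"z":0,"ax":0.14,"ay":0.19,"az":0,"gripper":40},
    {"x":1.5,"y":0.7,"z":3,"ax":0.14,"ay":0.19,"az":0,"gripper":40},
    {"x":1.5,"y":0.7,"z":6,"ax":0.14,"ay":0.19,"az":0,"gripper":40},
    {"x":1.5,"y":0.7,"z":8,"ax":0.14,"ay":0.19,"az":0,"gripper":40},
    {"x":1.5,"y":0.7,"z":9.6,"ax":0.14,"ay":0.19,"az":0,"gripper":40},
    {"x":1.5,"y":0.7,"z":9.6,"ax":0.14,"ay":0.19,"az":0,"gripper":40},
    {"x":1.5,"y":0.7,"z":9.6,"ax":0.14,"ay":0.19,"az":0,"gripper":40},
  ],
)

```text
t: 7.4
tcp_pos: [0.5757, 0.1785, 0.2357]
tool_rot: [3.141, -0.0, 1.945]
ft_force: [-0.1, 0.5, -4.6]
grip_width: 0.0494
```

```bash
cat >> h.py <<'E'
def look(name,pred=None):
    s=st();p=get_image('wrist');im=p['image']
    if name: save(name,im)
    g=im.max(-1);n,l,S,C=cv2.connectedComponentsWithStats((g<100).astype(np.uint8))
    w=cloud(p)
    for a,c in zip(S[1:],C[1:]):
        if 200<a[4]<8000 and .6<a[2]/a[3]<1.8 and a[4]/(a[2]*a[3])>.65:
            m=l==0
            u,v=c.astype(int);print('dot',c.round(1),a,w[v,u].round(4))
    return s,p
E
python3 -c "
from h import *
s,p=look('w3.png');rel([*NEXT-.004*yt[:2],.225],R_down(30))
print(proj(p,np.array([[.5835,.2311,.0867],[.5374,.2123,.0867]])),proj(p,s['tcp_pos']+Ro.from_euler('xyz',s['tool_rot']).apply([0,0,.13])))"
```

```text
t 7.4 q [ 0.19  0.37 -0.28  0.92  0.    1.39] tcp [0.5757 0.1785 0.2357] rot [179.94  -0.   111.43] F [-0.1  0.5 -4.6] M [ 0.04 -0.01  0.04] w 0.0494
x y z cm [-0.03 -0.1   1.1 ] turn [0.1  0.   0.07] dist 1.1 0.1
[[350.88594171 190.35674593]
 [225.44143819 192.14628799]] [284.74337762 320.69971199]
```

View pics/w3.png

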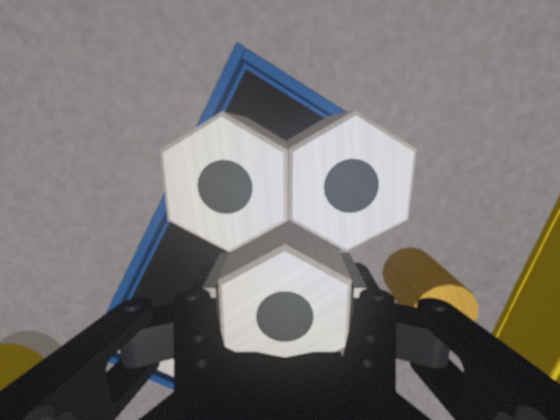

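```bash
cat >> h.py <<'E'
def ray(p,uv,z):
    K=p['camera_matrix'];n=cv2.undistortPoints(np.float64([[uv]]),K,np.array([p['k1'],0,0,0.]))[0,0]
    d=p['R'].T@np.array([*n,1]);c=-p['R'].T@p['t'];return c+d*(z-c[2])/d[2]
def dot(p,uv,r=36,th=120):
    u,v=map(int,uv);g=p['image'][v-r:v+r,u-r:u+r].max(-1)
    n,l,S,C=cv2.connectedComponentsWithStats((g<th).astype(np.uint8));k=l[r,r];return C[k]+[u-r,v-r],S[k][4]
E
python3 -c "
from h import *
s=telemetry.observe();p=get_image('wrist');D={}
for n,uv,z in [('N',(225,186),.086),('F',(351,186),.086),('H',(285,316),s['tcp_pos'][2]-.13)]:
    c,a=dot(p,uv);D[n]=ray(p,c,z)[:2];print(n,c.round(1),a,D[n].round(4))
v=D['F']-D['N'];print('dist FN',np.linalg.norm(v),'angle tray',np.degrees(np.arctan2(v[1],v[0])-TY))
y=-yt[:2];g=D['F']+.05*y;e=g-D['H'];print('to go in tray x,y mm',(e@xt[:2]*1000).round(2),(e@yt[:2]*1000).round(2))
q=(D['F']+D['N'])/2;u=v/np.linalg.norm(v);g=q+.0433*np.array([u[1],-u[0]]);e=g-D['H'];print('alt',(e@xt[:2]*1000).round(2),(e@yt[:2]*1000).round(2))
print('by tcp',(NEXT-s['tcp_pos'][:2])@xt[:2],(NEXT-s['tcp_pos'][:2])@yt[:2])
"
```

```text
N [223.9 185.9] 2111 [0.5362 0.2142]
F [350.3 184.8] 2071 [0.5829 0.2329]
H [284.3 316.2] 2091 [0.5752 0.1802]
dist FN 0.05034905101988672 angle tray 30.46774436966482
to go in tray x,y mm -0.35 3.25
alt -0.09 3.17
by tcp -0.000684372903620068 0.0032205029514933248
```

Request:
jog_arm(
  steps=[
    {"x":0,"y":0,"z":0.8,"ax":0,"ay":0,"az":0,"gripper":40},
    {"x":0,"y":0,"z":1.4,"ax":0,"ay":0,"az":0,"gripper":40},
    {"x":0,"y":0,"z":1.6,"ax":0,"ay":0,"az":0,"gripper":40},
    {"x":0,"y":0,"z":1.7,"ax":0,"ay":0,"az":0,"gripper":40},
    {"x":0,"y":0,"z":1.7,"ax":0,"ay":0,"az":0,"gripper":40},
  ],
)

```text
t: 8.12
tcp_pos: [0.5751, 0.1781, 0.2177]
tool_rot: [-3.141, -0.0, 1.944]
ft_force: [0.6, 0.3, -4.1]
grip_width: 0.0494
```

Request:
jog_arm(
  steps=[
    {"x":0.12,"y":0.06,"z":0,"ax":0,"ay":0,"az":0,"gripper":40},
    {"x":0.24,"y":0.12,"z":0,"ax":0,"ay":0,"az":0,"gripper":40},
    {"x":0.24,"y":0.12,"z":0.05,"ax":0,"ay":0,"az":0,"gripper":40},
    {"x":0.24,"y":0.12,"z":0.1,"ax":0,"ay":0,"az":0,"gripper":40},
    {"x":0.24,"y":0.12,"z":0.15,"ax":0,"ay":0,"az":0,"gripper":40},
    {"x":0.24,"y":0.12,"z":0.15,"ax":0,"ay":0,"az":0,"gripper":40},
  ],
)

```text
t: 8.88
tcp_pos: [0.5753, 0.1808, 0.2167]
tool_rot: [-3.141, -0.0, 1.945]
ft_force: [-1.1, 0.8, 0.3]
grip_width: 0.0496
```

```bash
cat >> h.py <<'E'
def gaps(N0,F0,H0,zH=.086):
    s=st();p=get_image('wrist');D={}
    for n,uv,z in [('N',N0,.086),('F',F0,.086),('H',H0,zH)]:
        c,a=dot(p,uv);D[n]=ray(p,c,z)[:2];print(n,c.round(1),a,D[n].round(4))
    for n in 'NF':
        v=D[n]-D['H'];print(n,'dist mm',(np.linalg.norm(v)*1000).round(2),'dir in tray',np.degrees(np.arctan2(v[1],v[0])-TY).round(1))
    return p
E
python3 -c "
from h import *
gaps((222,200),(350,200),(285,316))"
```

```text
t 8.88 q [ 0.2   0.4  -0.29  0.89  0.    1.39] tcp [0.5753 0.1808 0.2167] rot [-1.7997e+02 -2.0000e-02  1.1141e+02] F [-1.1  0.8  0.3] M [-0.01  0.35 -0.04] w 0.0496
N [213.9 203.7] 2873 [0.5364 0.2143]
F [359.8 202.7] 2721 [0.5823 0.2327]
H [284.3 316.2] 2096 [0.5746 0.1821]
N dist mm 50.0 dir in tray 148.5
F dist mm 51.17 dir in tray 90.0
```

Request:
jog_arm(
  steps=[
    {"x":0.04,"y":0.05,"z":0,"ax":0,"ay":0,"az":0,"gripper":40},
    {"x":0.08,"y":0.1,"z":0,"ax":0,"ay":0,"az":0,"gripper":40},
    {"x":0.12,"y":0.12,"z":0,"ax":0,"ay":0,"az":0,"gripper":40},
    {"x":0.12,"y":0.12,"z":0,"ax":0,"ay":0,"az":0,"gripper":40},
  ],
)

```text
t: 9.43
tcp_pos: [0.5763, 0.1821, 0.2167]
tool_rot: [-3.141, 0.001, 1.944]
ft_force: [-2.6, -3.8, 4.2]
grip_width: 0.0493
```

```bash
python3 -c "
from h import *
gaps((214,204),(360,203),(285,316))
s=telemetry.observe();f=s['ft_force'];print('F tray',f@xt,f@yt)"
```

```text
t 9.43 q [ 0.2   0.4  -0.29  0.89 -0.    1.4 ] tcp [0.5763 0.1821 0.2167] rot [-1.7998e+02  5.0000e-02  1.1140e+02] F [-2.6 -3.8  4.2] M [-0.85  0.69  0.05] w 0.0493
N [209.4 205.8] 2925 [0.5362 0.2143]
F [357.4 204.7] 2886 [0.5828 0.2329]
H [284.3 316.3] 2101 [0.5756 0.1833]
N dist mm 50.14 dir in tray 150.4
F dist mm 50.19 dir in tray 90.4
F tray -1.6561480373855675 -3.6841006666241976
```

Request:
jog_arm(
  steps=[
    {"x":0,"y":0,"z":0,"ax":0,"ay":0,"az":0,"gripper":65},
    {"x":0,"y":0,"z":0,"ax":0,"ay":0,"az":0,"gripper":75},
    {"x":0,"y":0,"z":0,"ax":0,"ay":0,"az":0,"gripper":75},
    {"x":0,"y":0,"z":0,"ax":0,"ay":0,"az":0,"gripper":75},
    {"x":0,"y":0,"z":-2,"ax":0,"ay":0,"az":0,"gripper":75},
    {"x":0,"y":0,"z":-6,"ax":0,"ay":0,"az":0,"gripper":75},
    {"x":0,"y":0,"z":-12,"ax":0,"ay":0,"az":0,"gripper":75},
    {"x":0,"y":0,"z":-12,"ax":0,"ay":0,"az":0,"gripper":75},
    {"x":0,"y":0,"z":-12,"ax":0,"ay":0,"az":0,"gripper":75},
  ],
)

```text
t: 10.6
tcp_pos: [0.576, 0.1824, 0.3364]
tool_rot: [-3.142, -0.0, 1.945]
ft_force: [-0.2, 0.8, 0.2]
grip_width: 0.0638
```

```bash
python3 -c "
from h import *
s=st();rel(A+.22*nb+.0007*yr,R_pick);p=get_image('wrist');save('w4.png',p['image']);D={}
for n in [('N',.5362,.2143),('F',.5828,.2329),('H',.5757,.1825)]:
    uv=proj(p,[n[1],n[2],.086]);c,a=dot(p,uv);D[n[0]]=ray(p,c,.086)[:2];print(n[0],c.round(1),a,D[n[0]].round(4))
for a,b in ('NF','NH','FH'): print(a,b,np.linalg.norm(D[a]-D[b])*1000)
"
```

```text
t 10.6 q [ 0.2   0.28 -0.17  1.12  0.    1.4 ] tcp [0.576  0.1824 0.3364] rot [-1.8000e+02 -1.0000e-02  1.1142e+02] F [-0.2  0.8  0.2] M [-0.01  0.06  0.03] w 0.0638
x y z cm [-35.18 -27.7    1.64] turn [-15.   -25.25 -60.21] dist 44.8 67.0
N [249.4 162.8] 4458 [0.536  0.2154]
F [318.6 163.7] 4986 [0.5827 0.233 ]
H [286.5 219. ] 4644 [0.5764 0.1857]
N F 49.860560574307215
N H 50.14458695606879
F H 47.64668810825178
```

View pics/w4.png

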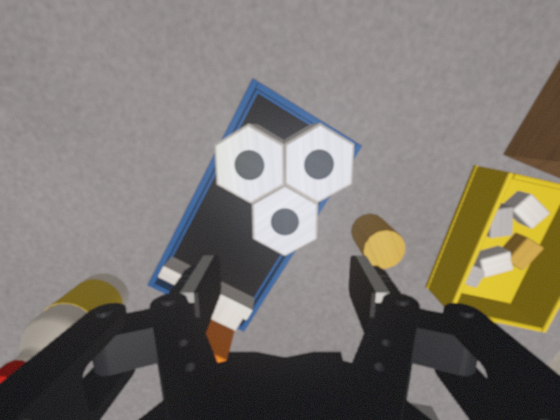

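```bash
python3 -c "
from h import *
p=get_image('wrist');D={}
for n,uv in [('N',(249,165)),('F',(319,164)),('H',(285,221))]:
    c,a=dot(p,uv,r=22,th=100);D[n]=ray(p,c,.086)[:2];print(n,c.round(1),a,D[n].round(4))
for a,b in ('NF','NH','FH'): print(a,b,np.linalg.norm(D[a]-D[b])*1000)
v=D['F']-D['H'];print(np.degrees(np.arctan2(v[1],v[0])-TY))
"
```

```text
N [248.5 164.5] 1936 [0.5348 0.214 ]
F [318.5 163.5] 1936 [0.5812 0.2329]
H [284.5 220.5] 1936 [0.5742 0.1842]
N F 50.20644831922431
N H 49.39243421639027
F H 49.2644053535367
90.37692681606273
```

Request:
jog_arm(
  steps=[
    {"x":-35.2,"y":-27.7,"z":1.6,"ax":-15,"ay":-25.2,"az":-60.2,"gripper":100},
    {"x":-35.2,"y":-27.7,"z":1.6,"ax":-15,"ay":-25.2,"az":-60.2,"gripper":100},
    {"x":-35.2,"y":-27.7,"z":1.6,"ax":-15,"ay":-25.2,"az":-60.2,"gripper":100},
    {"x":-35.2,"y":-27.7,"z":1.6,"ax":-15,"ay":-25.2,"az":-60.2,"gripper":100},
    {"x":-35.2,"y":-27.7,"z":1.6,"ax":-15,"ay":-25.2,"az":-60.2,"gripper":100},
    {"x":-35.2,"y":-27.7,"z":1.6,"ax":-15,"ay":-25.2,"az":-60.2,"gripper":100},
    {"x":-35.2,"y":-27.7,"z":1.6,"ax":-15,"ay":-25.2,"az":-60.2,"gripper":100},
    {"x":-35.2,"y":-27.7,"z":1.6,"ax":-15,"ay":-25.2,"az":-60.2,"gripper":100},
    {"x":-35.2,"y":-27.7,"z":1.6,"ax":-15,"ay":-25.2,"az":-60.2,"gripper":100},
    {"x":-35.2,"y":-27.7,"z":1.6,"ax":-15,"ay":-25.2,"az":-60.2,"gripper":100},
    {"x":-35.2,"y":-27.7,"z":1.6,"ax":-15,"ay":-25.2,"az":-60.2,"gripper":100},
    {"x":-35.2,"y":-27.7,"z":1.6,"ax":-15,"ay":-25.2,"az":-60.2,"gripper":100},
  ],
)

```text
t: 12.2
tcp_pos: [0.447, -0.2454, 0.3202]
tool_rot: [3.141, 0.487, 3.019]
ft_force: [-0.3, -0.8, -0.6]
grip_width: 0.0851
```

```bash
python3 -c "
from h import *
s=st();rel(A+.13*nb+.0007*yr,R_pick);p=get_image('wrist')
uv=proj(p,A);print(uv,dot(p,uv,r=30,th=100));rel(A+.13*nb+.0007*yr,R_pick)
"
```

```text
t 12.2 q [-0.69 -0.   -0.59  0.56  0.25 -0.51] tcp [ 0.447  -0.2454  0.3202] rot [179.97  27.91 172.99] F [-0.3 -0.8 -0.6] M [ 0.09  0.45 -0.02] w 0.0851
x y z cm [ 0.03 -0.1   9.01] turn [ 0.07 -0.09  0.08] dist 9.0 0.1
[280.73883879 236.08235238] (array([279.48506004, 235.53923485]), np.int32(3581))
x y z cm [ 0.04 -0.08  9.02] turn [ 0.05 -0.08  0.07] dist 9.0 0.1
```

```bash
cat >> h.py <<'E'
def dot(p,uv,r=25,th=None):
    u,v=map(int,uv);g=p['image'][v-r:v+r,u-r:u+r].max(-1)
    t,b=cv2.threshold(g,0,1,cv2.THRESH_BINARY_INV|cv2.THRESH_OTSU)
    n,l,S,C=cv2.connectedComponentsWithStats(b);k=l[r,r];return C[k]+[u-r,v-r],S[k][4]
E
python3 -c "
from h import *
s=telemetry.observe();p=get_image('wrist')
uv=proj(p,A);print(uv,dot(p,uv,r=22));rel(A+.13*nb+.0007*yr,R_pick)
"
```

```text
[281.0631499  235.86308486] (array([283.11578947, 234.61052632]), np.int32(760))
x y z cm [ 0.04 -0.06  9.02] turn [ 0.04 -0.07  0.06] dist 9.0 0.1
```

Request:
jog_arm(
  steps=[
    {"x":0.05,"y":-0.05,"z":5,"ax":0,"ay":0,"az":0,"gripper":100},
    {"x":0.05,"y":-0.05,"z":9,"ax":0,"ay":0,"az":0,"gripper":100},
    {"x":0.05,"y":-0.05,"z":9,"ax":0,"ay":0,"az":0,"gripper":100},
    {"x":0.05,"y":-0.05,"z":9,"ax":0,"ay":0,"az":0,"gripper":100},
    {"x":0.05,"y":-0.05,"z":9,"ax":0,"ay":0,"az":0,"gripper":40},
    {"x":0.05,"y":-0.05,"z":9,"ax":0,"ay":0,"az":0,"gripper":40},
    {"x":0.05,"y":-0.05,"z":9,"ax":0,"ay":0,"az":0,"gripper":40},
    {"x":0.05,"y":-0.05,"z":9,"ax":0,"ay":0,"az":0,"gripper":40},
    {"x":0.05,"y":-0.05,"z":9,"ax":0,"ay":0,"az":0,"gripper":40},
    {"x":0.05,"y":-0.05,"z":9,"ax":0,"ay":0,"az":0,"gripper":40},
  ],
  force=40,
)

```text
t: 13.55
tcp_pos: [0.4883, -0.2523, 0.2423]
tool_rot: [-3.141, 0.49, 3.018]
ft_force: [-2.9, 1.2, 5.6]
grip_width: 0.0495
```

Request:
jog_arm(
  steps=[
    {"x":0,"y":0,"z":-2,"ax":0,"ay":0,"az":0,"gripper":40},
    {"x":0,"y":0,"z":-6,"ax":0,"ay":0,"az":0,"gripper":40},
    {"x":0,"y":0,"z":-11,"ax":0,"ay":0,"az":0,"gripper":40},
    {"x":0,"y":0,"z":-11,"ax":0,"ay":0,"az":0,"gripper":40},
    {"x":0,"y":0,"z":-11,"ax":0,"ay":0,"az":0,"gripper":40},
  ],
  force=60,
)

```text
t: 14.18
tcp_pos: [0.4361, -0.2452, 0.3366]
tool_rot: [3.14, 0.485, 3.016]
ft_force: [0.8, 0.4, -5.2]
grip_width: 0.0493
```

```bash
python3 -c "
from h import *
st();rel([*LAST-.02*yt[:2],.33],R_down(150))"
```

```text
t 14.18 q [-0.7  -0.04 -0.59  0.61  0.26 -0.52] tcp [ 0.4361 -0.2452  0.3366] rot [179.93  27.79 172.83] F [ 0.8  0.4 -5.2] M [ 0.16  0.91 -0.  ] w 0.0493
x y z cm [-3.35 39.66  2.56] turn [-14.12  25.34 -57.32] dist 39.9 64.2
```

Request:
jog_arm(
  steps=[
    {"x":-3.3,"y":39.7,"z":2.5,"ax":-14.1,"ay":25.3,"az":-57.3,"gripper":40},
    {"x":-3.3,"y":39.7,"z":2.5,"ax":-14.1,"ay":25.3,"az":-57.3,"gripper":40},
    {"x":-3.3,"y":39.7,"z":2.5,"ax":-14.1,"ay":25.3,"az":-57.3,"gripper":40},
    {"x":-3.3,"y":39.7,"z":2.5,"ax":-14.1,"ay":25.3,"az":-57.3,"gripper":40},
    {"x":-3.3,"y":39.7,"z":2.5,"ax":-14.1,"ay":25.3,"az":-57.3,"gripper":40},
    {"x":-3.3,"y":39.7,"z":2.5,"ax":-14.1,"ay":25.3,"az":-57.3,"gripper":40},
    {"x":-3.3,"y":39.7,"z":2.5,"ax":-14.1,"ay":25.3,"az":-57.3,"gripper":40},
    {"x":-3.3,"y":39.7,"z":2.5,"ax":-14.1,"ay":25.3,"az":-57.3,"gripper":40},
    {"x":-3.3,"y":39.7,"z":2.5,"ax":-14.1,"ay":25.3,"az":-57.3,"gripper":40},
    {"x":-3.3,"y":39.7,"z":2.5,"ax":-14.1,"ay":25.3,"az":-57.3,"gripper":40},
    {"x":-3.3,"y":39.7,"z":2.5,"ax":-14.1,"ay":25.3,"az":-57.3,"gripper":40},
    {"x":-3.3,"y":39.7,"z":2.5,"ax":-14.1,"ay":25.3,"az":-57.3,"gripper":40},
  ],
)

```text
t: 15.68
tcp_pos: [0.5266, 0.1425, 0.3314]
tool_rot: [-3.138, 0.001, -2.246]
ft_force: [-0.3, -1.1, -3.9]
grip_width: 0.0491
```

```bash
sed -i 's/^NEXT=.*/NEXT=np.array([.5763,.1821]);LAST=np.array([.5297,.1639])/' h.py; python3 -c "
from h import *
s=st();rel([*LAST-.004*yt[:2],.24],R_down(150))
p=get_image('wrist');save('w5.png',p['image'])
for X in ([.5362,.2143,.086],[.5828,.2329,.086],[.5756,.1833,.086]): print(proj(p,X))
"
```

```text
t 15.68 q [ 0.15  0.19 -0.3   1.08 -0.   -0.75] tcp [0.5266 0.1425 0.3314] rot [-1.798e+02  7.000e-02 -1.287e+02] F [-0.3 -1.1 -3.9] M [ 0.01 -0.02 -0.08] w 0.0491
x y z cm [-1.51  0.93  9.14] turn [-0.2   0.07 -0.05] dist 9.3 0.2
[331.40395341 296.53337405]
[299.77432544 342.66361844]
[268.75100271 296.91557565]
```

View pics/w5.png

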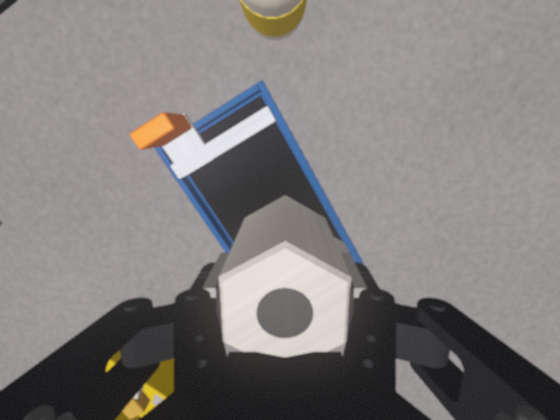

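Request:
jog_arm(
  steps=[
    {"x":0,"y":0,"z":0,"ax":0,"ay":0,"az":10,"gripper":40},
    {"x":0,"y":0,"z":0,"ax":0,"ay":0,"az":20,"gripper":40},
    {"x":0,"y":0,"z":0,"ax":0,"ay":0,"az":30,"gripper":40},
    {"x":0,"y":0,"z":0,"ax":0,"ay":0,"az":40,"gripper":40},
    {"x":0,"y":0,"z":0,"ax":0,"ay":0,"az":50,"gripper":40},
    {"x":0,"y":0,"z":0,"ax":0,"ay":0,"az":60,"gripper":40},
    {"x":0,"y":0,"z":0,"ax":0,"ay":0,"az":70,"gripper":40},
    {"x":0,"y":0,"z":0,"ax":0,"ay":0,"az":80,"gripper":40},
    {"x":0,"y":0,"z":0,"ax":0,"ay":0,"az":90,"gripper":40},
    {"x":0,"y":0,"z":0,"ax":0,"ay":0,"az":90,"gripper":40},
  ],
)

```text
t: 16.98
tcp_pos: [0.5266, 0.143, 0.3314]
tool_rot: [3.14, 0.003, 2.469]
ft_force: [-0.2, -0.0, -4.8]
grip_width: 0.0495
```

Request:
jog_arm(
  steps=[
    {"x":0,"y":0,"z":0,"ax":0,"ay":0,"az":10,"gripper":40},
    {"x":0,"y":0,"z":0,"ax":0,"ay":0,"az":20,"gripper":40},
    {"x":0,"y":0,"z":0,"ax":0,"ay":0,"az":30,"gripper":40},
    {"x":0,"y":0,"z":0,"ax":0,"ay":0,"az":40,"gripper":40},
    {"x":0,"y":0,"z":0,"ax":0,"ay":0,"az":50,"gripper":40},
    {"x":0,"y":0,"z":0,"ax":0,"ay":0,"az":60,"gripper":40},
    {"x":0,"y":0,"z":0,"ax":0,"ay":0,"az":70,"gripper":40},
    {"x":0,"y":0,"z":0,"ax":0,"ay":0,"az":80,"gripper":40},
    {"x":0,"y":0,"z":0,"ax":0,"ay":0,"az":90,"gripper":40},
    {"x":0,"y":0,"z":0,"ax":0,"ay":0,"az":90,"gripper":40},
    {"x":0,"y":0,"z":0,"ax":0,"ay":0,"az":90,"gripper":40},
  ],
)

```text
t: 18.35
tcp_pos: [0.5266, 0.1431, 0.3313]
tool_rot: [3.138, -0.001, 0.9]
ft_force: [0.0, 0.2, -3.3]
grip_width: 0.0499
```

```bash
python3 -c "
from h import *
s=st();rel([*LAST-.004*yt[:2],.24],R_down(-30))
"
```

```text
t 18.35 q [ 0.15  0.19 -0.3   1.08 -0.    2.39] tcp [0.5266 0.1431 0.3313] rot [ 1.7981e+02 -6.0000e-02  5.1570e+01] F [ 0.   0.2 -3.3] M [ 0.    0.02 -0.06] w 0.0499
x y z cm [ 1.46 -0.89  9.13] turn [ 0.19 -0.06  0.22] dist 9.3 0.3
```

Request:
jog_arm(
  steps=[
    {"x":1.3,"y":-0.9,"z":0,"ax":0.19,"ay":-0.06,"az":0.22,"gripper":40},
    {"x":1.3,"y":-0.9,"z":3,"ax":0.19,"ay":-0.06,"az":0.22,"gripper":40},
    {"x":1.3,"y":-0.9,"z":6,"ax":0.19,"ay":-0.06,"az":0.22,"gripper":40},
    {"x":1.3,"y":-0.9,"z":8,"ax":0.19,"ay":-0.06,"az":0.22,"gripper":40},
    {"x":1.3,"y":-0.9,"z":9.4,"ax":0.19,"ay":-0.06,"az":0.22,"gripper":40},
    {"x":1.3,"y":-0.9,"z":9.4,"ax":0.19,"ay":-0.06,"az":0.22,"gripper":40},
    {"x":1.3,"y":-0.9,"z":9.4,"ax":0.19,"ay":-0.06,"az":0.22,"gripper":40},
  ],
)

```text
t: 19.23
tcp_pos: [0.5286, 0.1591, 0.238]
tool_rot: [3.141, -0.001, 0.893]
ft_force: [0.4, -0.4, -4.2]
grip_width: 0.0495
```

```bash
cat >> h.py <<'E'
def gaps2(zH=None,name=None,held=True):
    """dots of near, next, (last in hand) -> distances"""
    s=st();p=get_image('wrist');D={};save(name,p['image']) if name else 0
    zH=zH or s['tcp_pos'][2]-.13
    P={'F':[.5828,.2329,.086],'N':[.5362,.2143,.086],'X':[.5756,.1833,.086]}
    for n,X in P.items():
        uv=proj(p,X)
        if not(26<uv[0]<534 and 26<uv[1]<394): continue
        c,a=dot(p,uv);D[n]=ray(p,c,.086)[:2];print(n,c.round(1),a,D[n].round(4))
    if held: c,a=dot(p,(285,316),36)
    else: c,a=dot(p,proj(p,[*LAST,.086]))
    D['H']=ray(p,c,zH)[:2];print('H',c.round(1),a,D['H'].round(4))
    for n in D:
        if n=='H':continue
        v=D[n]-D['H'];print(n,'dist mm',(np.linalg.norm(v)*1000).round(2),'dir tray',np.degrees(np.arctan2(v[1],v[0])-TY).round(1),'xy tray',(v@xt[:2]*1e3).round(2),(v@yt[:2]*1e3).round(2))
    return p,D
E
python3 -c "
from h import *
gaps2(None,'w6.png')
"
```

```text
t 19.23 q [ 0.18  0.29 -0.39  0.89  0.    2.42] tcp [0.5286 0.1591 0.238 ] rot [ 1.7995e+02 -7.0000e-02  5.1170e+01] F [ 0.4 -0.4 -4.2] M [ 0.01 -0.05 -0.06] w 0.0495
F [274.2  64.5] 2395 [0.5828 0.2333]
N [215.  183.8] 2081 [0.5364 0.2144]
X [338.9 181.9] 2102 [0.5759 0.1836]
H [284.2 315.1] 2191 [0.5294 0.1612]
F dist mm 89.77 dir tray 62.1 xy tray 42.01 79.33
N dist mm 53.7 dir tray 91.2 xy tray -1.1 53.69
X dist mm 51.61 dir tray 34.4 xy tray 42.58 29.17
```

View pics/w6.png

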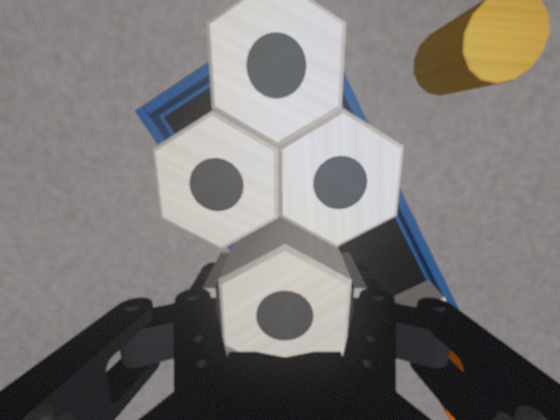

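Request:
jog_arm(
  steps=[
    {"x":-0.02,"y":-0.04,"z":0.8,"ax":0,"ay":0,"az":0,"gripper":40},
    {"x":-0.02,"y":-0.04,"z":1.5,"ax":0,"ay":0,"az":0,"gripper":40},
    {"x":-0.02,"y":-0.04,"z":1.8,"ax":0,"ay":0,"az":0,"gripper":40},
    {"x":-0.02,"y":-0.04,"z":1.95,"ax":0,"ay":0,"az":0,"gripper":40},
    {"x":-0.02,"y":-0.04,"z":1.95,"ax":0,"ay":0,"az":0,"gripper":40},
  ],
)

```text
t: 19.9
tcp_pos: [0.5276, 0.1589, 0.2178]
tool_rot: [-3.142, -0.0, 0.893]
ft_force: [1.0, 1.0, -5.2]
grip_width: 0.0493
```

```bash
python3 -c "
from h import *
gaps2()
"
```

```text
t 19.9 q [ 0.18  0.32 -0.41  0.85  0.    2.42] tcp [0.5276 0.1589 0.2178] rot [-1.800e+02 -1.000e-02  5.115e+01] F [ 1.   1.  -5.2] M [-0.01 -0.06  0.01] w 0.0493
F [266.3  42.9] 1109 [0.5818 0.2357]
N [203.  191.5] 2413 [0.5363 0.2147]
X [350.9 189.7] 2429 [0.5757 0.1838]
H [284.2 315.1] 2194 [0.5282 0.161 ]
F dist mm 92.0 dir tray 63.0 xy tray 41.71 82.0
N dist mm 54.4 dir tray 90.1 xy tray -0.1 54.4
X dist mm 52.67 dir tray 34.4 xy tray 43.48 29.73
```

Request:
jog_arm(
  steps=[
    {"x":0.15,"y":-0.09,"z":0,"ax":0,"ay":0,"az":0,"gripper":40},
    {"x":0.32,"y":-0.18,"z":0,"ax":0,"ay":0,"az":0,"gripper":40},
    {"x":0.32,"y":-0.18,"z":0.05,"ax":0,"ay":0,"az":0,"gripper":40},
    {"x":0.32,"y":-0.18,"z":0.1,"ax":0,"ay":0,"az":0,"gripper":40},
    {"x":0.32,"y":-0.18,"z":0.15,"ax":0,"ay":0,"az":0,"gripper":40},
    {"x":0.32,"y":-0.18,"z":0.15,"ax":0,"ay":0,"az":0,"gripper":40},
  ],
)

```text
t: 20.7
tcp_pos: [0.5284, 0.1626, 0.2175]
tool_rot: [3.141, -0.001, 0.893]
ft_force: [-2.6, -0.5, 7.9]
grip_width: 0.0492
```

```bash
python3 -c "
from h import *
gaps2(.086)
"
```

```text
t 20.7 q [ 0.18  0.32 -0.4   0.85  0.    2.43] tcp [0.5284 0.1626 0.2175] rot [ 1.7999e+02 -4.0000e-02  5.1140e+01] F [-2.6 -0.5  7.9] M [-0.24  0.86 -0.03] w 0.0492
F [272.8  58.6] 1469 [0.5814 0.235 ]
N [209.  201.5] 2405 [0.5363 0.2147]
X [355.9 199.6] 2414 [0.5757 0.1838]
H [284.2 315.1] 2202 [0.5283 0.1639]
F dist mm 88.73 dir tray 61.9 xy tray 41.74 78.3
N dist mm 51.41 dir tray 89.7 xy tray 0.29 51.41
X dist mm 51.39 dir tray 31.4 xy tray 43.89 26.74
```

Request:
jog_arm(
  steps=[
    {"x":0.05,"y":-0.01,"z":-0.05,"ax":0,"ay":0,"az":0,"gripper":40},
    {"x":0.1,"y":-0.02,"z":-0.05,"ax":0,"ay":0,"az":0,"gripper":40},
    {"x":0.15,"y":-0.04,"z":-0.05,"ax":0,"ay":0,"az":0,"gripper":40},
    {"x":0.18,"y":-0.04,"z":-0.05,"ax":0,"ay":0,"az":0,"gripper":40},
    {"x":0.18,"y":-0.04,"z":-0.05,"ax":0,"ay":0,"az":0,"gripper":40},
  ],
)

```text
t: 21.38
tcp_pos: [0.5287, 0.1635, 0.2174]
tool_rot: [3.14, 0.003, 0.892]
ft_force: [-3.3, -3.2, 8.2]
grip_width: 0.0491
```

```bash
python3 -c "
from h import *
gaps2(.086)
s=telemetry.observe();f=s['ft_force'];print('F tray',f@xt,f@yt)
"
```

```text
t 21.38 q [ 0.18  0.32 -0.4   0.85 -0.    2.43] tcp [0.5287 0.1635 0.2174] rot [1.7993e+02 1.7000e-01 5.1120e+01] F [-3.3 -3.2  8.2] M [-1.02  1.13  0.02] w 0.0491
F [287.5  64.1] 1364 [0.584  0.2314]
N [209.  203.4] 2403 [0.5362 0.2146]
X [356.  201.5] 2411 [0.5755 0.1837]
H [284.3 315.1] 2202 [0.5286 0.1643]
F dist mm 87.03 dir tray 59.1 xy tray 44.72 74.66
N dist mm 50.83 dir tray 90.0 xy tray -0.01 50.83
X dist mm 50.8 dir tray 31.0 xy tray 43.55 26.17
F tray -3.7669292906884038 -4.923468691728706
```

Request:
jog_arm(
  steps=[
    {"x":0,"y":0,"z":-0.08,"ax":0,"ay":0,"az":0,"gripper":40},
    {"x":0.06,"y":-0.02,"z":-0.08,"ax":0,"ay":0,"az":0,"gripper":40},
    {"x":0.1,"y":-0.04,"z":-0.08,"ax":0,"ay":0,"az":0,"gripper":40},
    {"x":0.1,"y":-0.04,"z":-0.08,"ax":0,"ay":0,"az":0,"gripper":40},
  ],
)

```text
t: 21.92
tcp_pos: [0.5289, 0.1641, 0.2174]
tool_rot: [3.14, 0.004, 0.892]
ft_force: [-2.7, -6.5, 4.8]
grip_width: 0.0493
```

```bash
python3 -c "
from h import *
gaps2(.086)
s=telemetry.observe();f=s['ft_force'];print('F tray',f@xt,f@yt)
"
```

```text
t 21.93 q [ 0.19  0.32 -0.4   0.85 -0.    2.43] tcp [0.5289 0.1641 0.2174] rot [179.89   0.25  51.11] F [-2.7 -6.5  4.8] M [-1.62  0.98  0.13] w 0.0493
F [273.4  61.6] 1470 [0.5813 0.2351]
N [209.9 204.3] 2412 [0.5364 0.2147]
X [356.9 202.5] 2418 [0.5757 0.1837]
H [284.3 315.1] 2204 [0.5287 0.1648]
F dist mm 87.78 dir tray 61.8 xy tray 41.43 77.38
N dist mm 50.46 dir tray 89.9 xy tray 0.1 50.46
X dist mm 50.66 dir tray 30.5 xy tray 43.65 25.71
F tray -2.0061944899674824 -6.26494076787289
```

Request:
jog_arm(
  steps=[
    {"x":0,"y":0,"z":0,"ax":0,"ay":0,"az":0,"gripper":65},
    {"x":0,"y":0,"z":0,"ax":0,"ay":0,"az":0,"gripper":75},
    {"x":0,"y":0,"z":0,"ax":0,"ay":0,"az":0,"gripper":75},
    {"x":0,"y":0,"z":0,"ax":0,"ay":0,"az":0,"gripper":75},
    {"x":0,"y":0,"z":-2,"ax":0,"ay":0,"az":0,"gripper":75},
    {"x":0,"y":0,"z":-6,"ax":0,"ay":0,"az":0,"gripper":75},
    {"x":0,"y":0,"z":-12,"ax":0,"ay":0,"az":0,"gripper":75},
    {"x":0,"y":0,"z":-12,"ax":0,"ay":0,"az":0,"gripper":75},
    {"x":0,"y":0,"z":-12,"ax":0,"ay":0,"az":0,"gripper":75},
    {"x":0,"y":0,"z":-12,"ax":0,"ay":0,"az":0,"gripper":75},
  ],
)

```text
t: 23.22
tcp_pos: [0.5285, 0.165, 0.3358]
tool_rot: [-3.139, 0.003, 0.893]
ft_force: [0.7, -0.2, -0.4]
grip_width: 0.0642
```

```bash
cat >> h.py <<'E'
def dot2(p,uv,r=24):
    u,v=map(int,uv);g=p['image'][v-r:v+r,u-r:u+r].max(-1).astype(float)
    yy,xx=np.mgrid[-r:r,-r:r];m=(g<120)&(xx**2+yy**2<r*r)
    l=cv2.connectedComponentsWithStats(m.astype(np.uint8));k=1+np.argmax(l[2][1:,4]);return l[3][k]+[u-r,v-r],l[2][k][4]
E
python3 -c "
from h import *
s=st();p=get_image('wrist');save('w7.png',p['image']);D={}
for n,X in {'F':[.5828,.2329],'N':[.5362,.2143],'X':[.5756,.1833],'H':[.5287,.1648]}.items():
    c,a=dot2(p,proj(p,[*X,.086]));D[n]=ray(p,c,.086)[:2];print(n,c.round(1),a,D[n].round(4))
for a,b in ['FN','FX','NX','NH','XH']: print(a,b,np.linalg.norm(D[a]-D[b])*1000)
"
```

```text
t 23.23 q [ 0.19  0.2  -0.28  1.1   0.    2.43] tcp [0.5285 0.165  0.3358] rot [-1.7986e+02  1.4000e-01  5.1150e+01] F [ 0.7 -0.2 -0.4] M [-0.01  0.05 -0.04] w 0.0642
F [286.3  99.1] 697 [0.5831 0.2329]
N [251.9 163.8] 601 [0.5366 0.2145]
X [322.2 164.1] 466 [0.5758 0.1827]
H [287.4 220.9] 513 [0.5296 0.1649]
F N 49.98136129130076
F X 50.75517061984659
N X 50.495666930949966
N H 50.11381319954066
X H 49.5117577559005
```

View pics/w7.png

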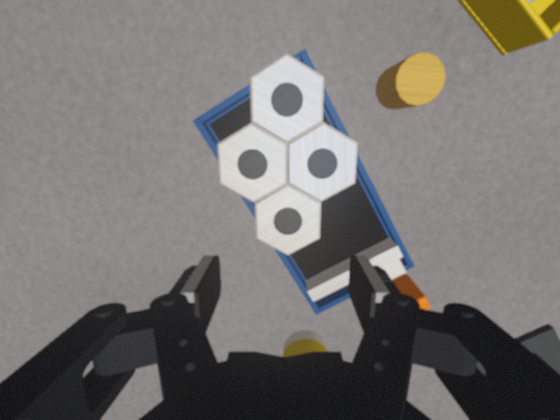

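The wrist view shows four blanks nested in a zigzag, dots at (287,100), (252,164), (322,163) and (287,221), with centre distances 49.5–50.8 mm. Next is the keeper.

```bash
python3 -c "
from h import *
T=np.array([.5606,.0295]);S=T-.043*yt[:2];print(S)
rel([*S,.30],R_down(0))"
```

```text
[ 0.55413288 -0.0130109 ]
x y z cm [-12.25  13.17   3.57] turn [ -0.18   0.11 -30.2 ] dist 18.3 30.2
```

Request:
jog_arm(
  steps=[
    {"x":-4,"y":4.4,"z":0,"ax":0,"ay":0,"az":-10,"gripper":20},
    {"x":-8,"y":8.8,"z":1,"ax":0,"ay":0,"az":-20,"gripper":0},
    {"x":-12.2,"y":13.2,"z":3.5,"ax":-0.18,"ay":0.11,"az":-30.2,"gripper":0},
    {"x":-12.2,"y":13.2,"z":3.5,"ax":-0.18,"ay":0.11,"az":-30.2,"gripper":0},
    {"x":-12.2,"y":13.2,"z":3.5,"ax":-0.18,"ay":0.11,"az":-30.2,"gripper":0},
    {"x":-12.2,"y":13.2,"z":3.5,"ax":-0.18,"ay":0.11,"az":-30.2,"gripper":0},
    {"x":-12.2,"y":13.2,"z":3.5,"ax":-0.18,"ay":0.11,"az":-30.2,"gripper":0},
    {"x":-12.2,"y":13.2,"z":3.5,"ax":-0.18,"ay":0.11,"az":-30.2,"gripper":0},
  ],
)

```text
t: 24.28
tcp_pos: [0.5556, -0.0117, 0.3029]
tool_rot: [3.138, -0.001, 1.421]
ft_force: [-0.7, 0.2, -0.4]
grip_width: 0.0
```

```bash
python3 -c "
from h import *
T=np.array([.5606,.0295]);S=T-.043*yt[:2];st()
p=get_image('wrist');save('w8.png',p['image']);w=cloud(p);im=p['image'].astype(int)
org=(im[...,0]>150)&(im[...,2]<90)&(im[...,1]<150)&(w[...,2]>.068)&(w[...,2]<.085)
q=w[org];print('tab',q.mean(0).round(4),rect_yaw(q[:,:2]),len(q),proj(p,[*T,.075]))
rel([*S,.218],R_down(0))"
```

```text
t 24.27 q [-0.14  0.23 -0.31  1.02  0.    1.58] tcp [ 0.5556 -0.0117  0.3029] rot [ 1.7977e+02 -7.0000e-02  8.1420e+01] F [-0.7  0.2 -0.4] M [-0.05  0.02  0.  ] w 0.0
tab [0.5592 0.0364 0.0734] (array([0.56038867, 0.03189129]), 13.13292407989502, 28.908910751342773, 81.56121826171875) 126 [281.72844063 172.95546499]
x y z cm [-0.14 -0.17  8.49] turn [ 0.23 -0.07  0.06] dist 8.5 0.2
```

View pics/w8.png

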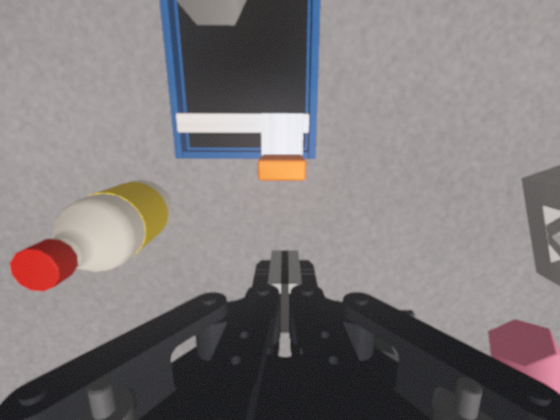

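The wrist view shows the tab at (282,168), straight ahead of the closed fingers (285,260), with the bottle well clear at left. I lower behind the tab and push.

Request:
jog_arm(
  steps=[
    {"x":-0.2,"y":-0.25,"z":4,"ax":0.2,"ay":0,"az":0,"gripper":0},
    {"x":-0.2,"y":-0.25,"z":8.4,"ax":0.2,"ay":0,"az":0,"gripper":0},
    {"x":-0.2,"y":-0.25,"z":8.4,"ax":0.2,"ay":0,"az":0,"gripper":0},
    {"x":1.2,"y":-0.25,"z":8.4,"ax":0.2,"ay":0,"az":0,"gripper":0},
    {"x":2.2,"y":-0.25,"z":8.4,"ax":0.2,"ay":0,"az":0,"gripper":0},
    {"x":3.2,"y":-0.25,"z":8.4,"ax":0.2,"ay":0,"az":0,"gripper":0},
    {"x":4.2,"y":-0.25,"z":8.4,"ax":0.2,"ay":0,"az":0,"gripper":0},
    {"x":5.2,"y":-0.25,"z":8.4,"ax":0.2,"ay":0,"az":0,"gripper":0},
    {"x":6.2,"y":-0.25,"z":8.4,"ax":0.2,"ay":0,"az":0,"gripper":0},
    {"x":6.8,"y":-0.25,"z":8.4,"ax":0.2,"ay":0,"az":0,"gripper":0},
    {"x":6.8,"y":-0.25,"z":8.4,"ax":0.2,"ay":0,"az":0,"gripper":0},
  ],
)

```text
t: 25.7
tcp_pos: [0.5632, 0.0558, 0.2181]
tool_rot: [-3.14, -0.003, 1.421]
ft_force: [-0.5, 0.6, -0.5]
grip_width: -0.0
```

```bash
cat >> h.py <<'E'
def kp():
    s=st();f=s['ft_force'];print('F tray',(f@xt).round(1),(f@yt).round(1),'tcp tray',((s['tcp_pos'][:2]-[.5486,.1501])@np.array([xt[:2],yt[:2]]).T*1000).round(1))
    for c in ('side','top'):
        p=get_image(c);w=cloud(p);im=p['image'].astype(int)
        org=(im[...,0]>150)&(im[...,2]<90)&(im[...,1]<150)&(w[...,2]>.068)&(w[...,2]<.085)&(abs(w[...,1]-.07)<.09)&(abs(w[...,0]-.56)<.05)
        if org.any(): q=w[org].mean(0);print(c,'tab',q.round(4),'tray',((q[:2]-[.5486,.1501])@np.array([xt[:2],yt[:2]]).T*1000).round(1),org.sum())
E
python3 -c "
from h import *
kp()"
```

```text
t 25.7 q [-0.02  0.34 -0.37  0.86  0.    1.7 ] tcp [0.5632 0.0558 0.2181] rot [-1.799e+02 -1.600e-01  8.140e+01] F [-0.5  0.6 -0.5] M [-0.01  0.03  0.03] w -0.0
F tray -0.6 0.5 tcp tray [ 28.6 -91. ]
```

Request:
jog_arm(
  steps=[
    {"x":0.6,"y":0,"z":0,"ax":0,"ay":0,"az":0,"gripper":0},
    {"x":1.2,"y":0,"z":0,"ax":0,"ay":0,"az":0,"gripper":0},
    {"x":1.6,"y":0,"z":0,"ax":0,"ay":0,"az":0,"gripper":0},
  ],
)

```text
t: 26.18
tcp_pos: [0.5654, 0.0711, 0.218]
tool_rot: [-3.14, -0.0, 1.42]
ft_force: [-1.7, -2.3, -0.9]
grip_width: 0.0001
```

```bash
python3 -c "
from h import *
kp();p=get_image('wrist');save('w9.png',p['image'])"
```

```text
t 26.18 q [ 0.01  0.34 -0.36  0.86  0.    1.73] tcp [0.5654 0.0711 0.218 ] rot [-1.7988e+02 -2.0000e-02  8.1350e+01] F [-1.7 -2.3 -0.9] M [-0.49  0.26  0.  ] w 0.0001
F tray -1.4 -2.5 tcp tray [ 28.5 -75.6]
```

View pics/w9.png

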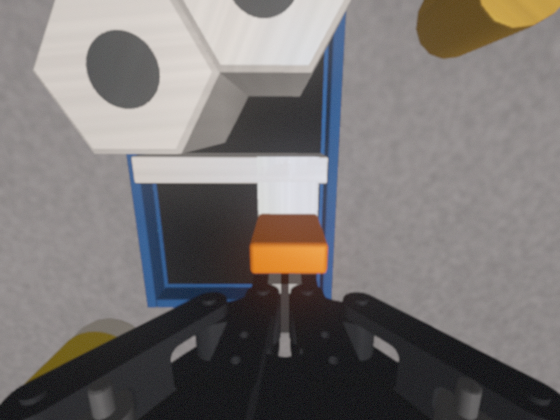

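The keeper is following the fingers (tab at (288,240)); its bar at row 157–185 is a few mm short of the last blank. I creep on.

Request:
jog_arm(
  steps=[
    {"x":0.1,"y":0,"z":0,"ax":0,"ay":0,"az":0,"gripper":0},
    {"x":0.2,"y":0,"z":0,"ax":0,"ay":0,"az":0,"gripper":0},
    {"x":0.3,"y":0,"z":0,"ax":0,"ay":0,"az":0,"gripper":0},
    {"x":0.35,"y":0,"z":0,"ax":0,"ay":0,"az":0,"gripper":0},
  ],
)

```text
t: 26.82
tcp_pos: [0.5666, 0.0743, 0.2186]
tool_rot: [-3.141, -0.001, 1.42]
ft_force: [-0.7, -2.6, -1.4]
grip_width: 0.0002
```

Request:
jog_arm(
  steps=[
    {"x":0.05,"y":0,"z":0,"ax":0,"ay":0,"az":0,"gripper":0},
    {"x":0.1,"y":0,"z":0,"ax":0,"ay":0,"az":0,"gripper":0},
  ],
)

```text
t: 27.08
tcp_pos: [0.5667, 0.0753, 0.2186]
tool_rot: [-3.142, -0.001, 1.42]
ft_force: [-1.0, -2.4, -0.5]
grip_width: 0.0003
```

```bash
cat >> h.py <<'E'
def barblank():
    s=st();f=s['ft_force'];print('F tray',(f@xt).round(1),(f@yt).round(1))
    p=get_image('wrist');w=cloud(p)
    o=np.array([.5486,.1501]);X=(w[...,:2]-o)@xt[:2]*1e3;Y=(w[...,:2]-o)@yt[:2]*1e3;Z=w[...,2]*1e3
    m=(Z>26)&(Z<36)&(abs(X)<35)&(Y<20)&(Y>-60)
    print('bar top y range',np.percentile(Y[m],[2,98]).round(1),m.sum(),'z',np.median(Z[m]).round(1))
    m=(Z>80)&(Z<92)&(X<0)&(X>-45)&(Y<15)&(Y>-45);print('last top min y',np.percentile(Y[m],[1,3]).round(1))
    return p
E
python3 -c "
from h import *
barblank()"
```

```text
t 27.07 q [ 0.02  0.35 -0.36  0.86  0.    1.74] tcp [0.5667 0.0753 0.2186] rot [-1.800e+02 -6.000e-02  8.134e+01] F [-1.  -2.4 -0.5] M [-0.52  0.16  0.04] w 0.0003
F tray -0.6 -2.5
bar top y range [-45.3  10. ] 4890 z 30.4
last top min y [-13.  -12.1]
```

Request:
jog_arm(
  steps=[
    {"x":0.05,"y":0,"z":0,"ax":0,"ay":0,"az":0,"gripper":0},
    {"x":0.1,"y":0,"z":0,"ax":0,"ay":0,"az":0,"gripper":0},
  ],
)

```text
t: 27.38
tcp_pos: [0.5669, 0.0763, 0.2186]
tool_rot: [-3.142, -0.001, 1.42]
ft_force: [-0.2, -2.9, -0.6]
grip_width: 0.0002
```

Request:
jog_arm(
  steps=[
    {"x":0.05,"y":0,"z":0,"ax":0,"ay":0,"az":0,"gripper":0},
    {"x":0.1,"y":0,"z":0,"ax":0,"ay":0,"az":0,"gripper":0},
  ],
)

```text
t: 27.62
tcp_pos: [0.567, 0.0772, 0.2186]
tool_rot: [-3.142, -0.001, 1.42]
ft_force: [-0.8, -3.4, -1.1]
grip_width: -0.0001
```

Request:
jog_arm(
  steps=[
    {"x":0.05,"y":0,"z":0,"ax":0,"ay":0,"az":0,"gripper":0},
    {"x":0.1,"y":0,"z":0,"ax":0,"ay":0,"az":0,"gripper":0},
  ],
)

```text
t: 27.88
tcp_pos: [0.5671, 0.0776, 0.2186]
tool_rot: [-3.142, 0.002, 1.419]
ft_force: [-2.8, -6.4, 0.4]
grip_width: 0.0003
```

Request:
jog_arm(
  steps=[
    {"x":0.05,"y":0,"z":0,"ax":0,"ay":0,"az":0,"gripper":0},
    {"x":0.05,"y":0,"z":0,"ax":0,"ay":0,"az":0,"gripper":0},
  ],
)

```text
t: 28.12
tcp_pos: [0.5671, 0.0778, 0.2186]
tool_rot: [-3.142, 0.003, 1.419]
ft_force: [-1.9, -7.5, -0.4]
grip_width: -0.0002
```

Resistance rose from about 3 N to 7.5 N and the TCP stopped advancing, so the keeper is against the pack. I back off, lift clear and check.

Request:
jog_arm(
  steps=[
    {"x":-0.5,"y":0,"z":0,"ax":0,"ay":0,"az":0,"gripper":0},
    {"x":-3,"y":0,"z":0,"ax":0,"ay":0,"az":0,"gripper":0},
    {"x":-6,"y":0,"z":-2,"ax":0,"ay":0,"az":0,"gripper":0},
    {"x":-9,"y":0,"z":-8,"ax":0,"ay":0,"az":0,"gripper":0},
    {"x":-12,"y":0,"z":-14,"ax":0,"ay":0,"az":0,"gripper":0},
    {"x":-14,"y":0,"z":-18,"ax":0,"ay":0,"az":0,"gripper":0},
    {"x":-14,"y":0,"z":-18,"ax":0,"ay":0,"az":0,"gripper":0},
    {"x":-14,"y":0,"z":-18,"ax":0,"ay":0,"az":0,"gripper":0},
  ],
)

```text
t: 29.12
tcp_pos: [0.5462, -0.0596, 0.3985]
tool_rot: [3.141, -0.003, 1.42]
ft_force: [-1.4, 0.3, -0.6]
grip_width: 0.0002
```

Run:
```python
from h import *
kp();o=np.array([.5486,.1501]);T=np.array([xt[:2],yt[:2]]).T
pw=get_image('wrist');pt=get_image('top');ps=get_image('side')
cv2.imwrite('pics/fin.png',cv2.cvtColor(np.vstack([np.hstack([cv2.resize(pw['image'][0:300],(400,214)),cv2.resize(ps['image'][120:270,130:410],(400,214))]),cv2.resize(pt['image'][80:300,110:490],(800,380))]),cv2.COLOR_RGB2BGR))
for nm,p,r in (('top',pt,8),('side',ps,6)):
    D={}
    for n,X in {'F':[.5832,.2320],'N':[.5368,.2134],'X':[.5758,.1825],'H':[.5294,.1640]}.items():
        c,a=dot(p,proj(p,[*X,.0865]),r);D[n]=ray(p,c,.0865)[:2];print(nm,n,c.round(1),a,((D[n]-o)@T*1000).round(1))
    for a,b in ['FN','FX','NX','NH','XH']: print(a+b,(np.linalg.norm(D[a]-D[b])*1000).round(1),end=' ')
    print()
w=cloud(pt)
for q in ['brass_bar','screwdriver','wrench','oil_bottle']:
    for r in cut_out(q,pt)[:1]: print(q,r['bbox'],np.nanmedian(w[r['pixels']],0).round(3))
```

```text
t 29.12 q [-0.23  0.15 -0.2   1.22  0.    1.49] tcp [ 0.5462 -0.0596  0.3985] rot [ 1.7995e+02 -1.5000e-01  8.1350e+01] F [-1.4  0.3 -0.6] M [ 0.01  0.13 -0.02] w 0.0002
F tray -1.5 0.1 tcp tray [  29.2 -207.7]
side tab [0.5696 0.093  0.0736] tray [ 29.4 -53.3] 39
top F [137.6 204.7] 81 [22.6 85.3]
top N [146.5 226.8] 82 [-20.9  60. ]
top X [161.3 207.5] 80 [22.8 35. ]
top H [170.2 229.5] 81 [-20.5   9.9]
FN 50.3 FX 50.3 NX 50.3 NH 50.1 XH 50.1 
side F [221.5 143.4] 36 [20.5 84.2]
side N [209.8 153.2] 35 [-22.7  58.8]
side X [228.9 152. ] 56 [27. 40.]
side H [215.8 164.3] 35 [-21.9   9. ]
FN 50.1 FX 44.7 NX 53.1 NH 49.9 XH 57.9 
brass_bar [160.6, 156.1, 19.8, 19.7] [0.669 0.175 0.054]
screwdriver [304.7, 263.2, 92.3, 15.8] [ 0.437 -0.25   0.022]
wrench [429.0, 201.3, 16.8, 81.6] [ 0.498 -0.419  0.007]
```

View pics/fin.png

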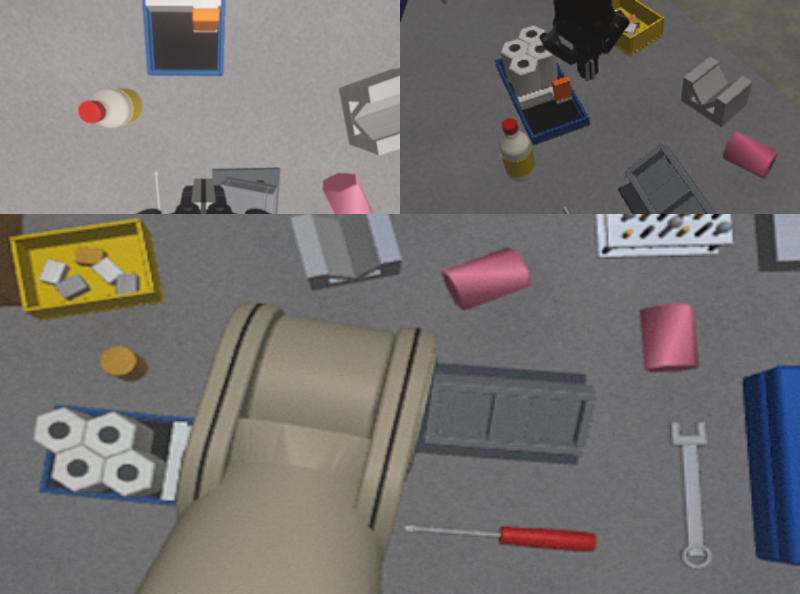

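The final views show four upright blanks, with dots at crop pixels (60,430), (108,435), (77,468) and (127,472). The keeper bar sits against the pack, the rack is empty, and the bystanders are where they were. I hand in.

```bash
python3 -c "
from station import bot;print(bot.finish_job())"
```

```text
the job is handed in; nothing more can be done
None
```

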